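# Cam-lock a tube block into its heating dock

### The arm

A 6-joint arm with a two-finger parallel gripper is mounted at the origin on the work surface. World frame = base frame: x ahead of the robot, y to its left, z up, the work surface at z = 0. Lengths are in m, angles in degrees, forces in N, time in s.
With the tool pointing down it reaches from about 0.375 to 0.925 m from the base axis. Payload 5.7 kg.
Tool frame: the origin (TCP) lies midway between the tips of the shut fingers; the grasp point (between the pads) lies behind it (arm.grip_point_offset is the z of the grasp point in the tool frame, in m); z points along the fingers, y is the direction in which the jaws open and shut (so a half turn about z gives the same grasp; the last joint's range is limited). The gripper opens to 88 mm and grips with 3 to 60 N. Pads are 20 mm wide; open, the fingers measure 115 mm over their backs; the gripper's body (75 mm by 178 mm) begins 61 mm behind the grasp point.
Start: joints at [-73.745, 20.558, 86.54, -0, 72.909, -6.595], TCP at [0.233, -0.553, 0.223] pointing down, gripper open.
Joint ranges: [-170.27, 170.27], [-57.76, 135], [12.27, 136.19], [-55.21, 235.2], [11.17, 155.16], [-170.74, 170.74]. Speed limits (degrees/s): [136.94, 136.94, 180, 180, 180, 180].

### API

Orientations are given as a 3x3 rotation matrix whose columns are the frame's x, y, z axes.
In Python, from plant import arm, cams gives the robot as it stands.
- The arm moves only by the tool send_rows, never from a script. Its argument "series" is text: rows parted by semicolons, each of 5 numbers parted by spaces: the closure, from 0 (fully open) to 1 (shut), then the shift along the world's x, y, z in m, then the turn about the world's z in rad. A call has 1 to 12 rows; each row is the pose to reach, as a shift and turn from the pose measured when the call began; what a row does not reach only later rows make up. A row lasts 1/8 s, in which the tool goes at most 62.5 mm and 10.7 degrees, less where a joint would pass 70% of its speed; a pose out of reach is approached as far as the arm can. A call with a gripper value outside its range is refused whole. The fingers move at their own pace and stop on an object; "squeeze" is the grip in N (left out, the last holds). Time passes only in rows, so rows that repeat a pose let the fingers close. It gives the time, the measured TCP pose, the force and the opening at its end, in the units of the state.
- arm.observe(): the state, without advancing time (a new reading comes with each control period).
- cams.grab_frame(name): name is "side" or "top" or "wrist"; returns a dict with "pixels" (400x640x3 uint8, red, green, blue), "z_map" (400x640 float32, m along the optical axis (not along the pixel's ray), 0 where there is no reading), "camera_matrix" (3x3 intrinsics, pixels), "R" (3x3) and "t" (3): a world point X has camera coordinates R X + t. Camera axes: x right, y down, z forward; pixel columns grow to the right and rows downward; lengths in m; the calibration is good to about 2 mm. A picture is of the moment at which its call begins.
- arm.sign_off(): hands the job in, once; it reports no verdict.
The state is a dict: "t": time; "joint_pos": joint angles; "qvel": joint speeds; "joint_torque": joint torques, N m; "ee_pos": TCP position; "tcp_rot": TCP orientation; "contact_force": force on the tool from outside, world axes, zero at the start; "ft_torque": the same for the moment, N m; "grip_width": opening from 0.0 (shut) to 1.0 (fully open).
Only numpy, scipy, OpenCV 4.12 (cv2) and the standard library are available. Lean on these libraries where they do the work, as an engineer would, in place of code of your own. Each camera call takes 0.05 s, during which the arm holds its last target.

### The job

Slide the aluminium tube block along its rails into the blue heating dock until its bolt's brass pin stands in the open mouth of the cam's hook, then crank the red cam clockwise (seen from above) by its black knob, roughly half a turn, until the hook has pulled the block up tight on the copper contact pad: stop when you feel the crank go firm, because neither a loose nor an overtightened block is any good. Let go and leave the bottle, the tip box and the beaker where they stand.

Things in the scene. Friction and masses are not known exactly. Their poses are not given: they have to be found in the camera images.
- handle (a point): Centre of the black carrying bar of the tube block: bar 12 mm thick along the block's x, 70 mm long along y, 12 mm high, 78 mm above the deck, ends on thin posts; 27 mm free under it down to the block's top, of which the tube caps take 6 mm. Axes are the block's: x along the rails, away from the cam; z up.
- pin (a point): Middle of the upright brass pin (8 mm diameter) on the draw bolt, 77 mm from the bar along the block's -x. Starts 30 to 60 mm short of the mouth; stands in the mouth when 28 to 37 mm (level) from the cam's axis. Somewhere from 28 to 35 mm the block first meets the copper pad, a stiff spring (24 N per mm) whose place differs from dock to dock.
- block: Loose aluminium tube block, 90 x 90 x 45 mm, about 0.3 kg, eight blue and orange caps; stands on the dock's deck between two low rails, about 1 mm play each side. A flat draw bolt sticks out 32 mm from its cam-side face to the upright pin. Origin: centre of its underside, axes as handle.
- cam_axis (a point): Point on the cam's upright axis, at the top of the red disc, 78 mm above the bench, fixed to the dock. Axes are the dock's: x along the rails towards the block, z up. The dock is a fixed blue housing 295 x 136 mm; its deck, on which the block slides, is 30 mm above the bench.
- cam_turn (a joint): Cam angle, rad, growing clockwise from above; starts 0 to 0.25, can turn to 4.1. At 0 the mouth is open, the crank arm points 85 degrees clockwise from the dock's x. Takes 1 N at the knob when idle, under 3 N while the hook draws the pin (from about 0.7 rad on, 3.8 mm per rad). Goes firm somewhere in 1.5 to 3.6 rad; then 8 to 10 N more while turning (6 to 7 N standing) is tight. Stays where left.
- knob_grip (a point): Centre of the black knob on the crank arm: upright, round, 14 mm in diameter, 40 mm tall, free to spin on its pin, 40 mm from the cam's axis. This point is 22 mm above the arm's top face and 18 mm below the knob's top. In tightening, the knob goes round the side away from the block.
- cam: The whole cam: steel spiral hook (12 mm high, 53 to 65 mm above the bench, about 52 mm outer radius, open at its tip), red disc and crank arm above it. Origin on its axis at the deck's height; turns with the cam.
- bottle: White bottle with blue cap, 60 mm diameter, 115 mm tall, a bystander; origin under its centre.
- tipbox: Blue tip box, 120 x 80 x 60 mm, a bystander; origin under its centre.
- beaker: Glass beaker, 70 mm diameter, 90 mm tall, a bystander; origin under its centre.
Not all that is in view belongs to the job. What is shaped like the block but green is not meant.

How it is judged:
By the outcome, as a careful person would: the job done as asked, in the order asked, and still so for the second after the job is handed in, with the robot touching nothing.
It also fails if it takes over 72 s, if anything falls off the work surface, if the arm or the gripper's body presses on something with over 40 N, if the wrist force passes 120 N, or if a joint passes its speed limit or range.

## Working session

There is one attempt and no reset: what is moved stays moved. The work goes in short steps, Python scripts to look and compute and a tool call to move; the robot and the scene stay as the last step left them, time stands still between calls to the robot, and variables do not carry over. Pictures are saved under pics/ and viewed, and the job is handed in when it is done.

Besides the shell and the picture viewer there is one more tool, called after "Emit:" in YAML: its name, and indented under it one key for each argument. send_rows: Moves the arm, as the interface text tells. Its arguments: {"type":"object","properties":{"series":{"type":"string"},"squeeze":{"type":"number"}},"required":["series"]}

```bash
ls; mkdir -p pics
python3 - <<'E'
from plant import arm,cams
import cv2
print(arm.observe(), arm.grip_point_offset)
for n in ["side","top","wrist"]:
    f=cams.grab_frame(n); cv2.imwrite(f"pics/{n}0.png",f["pixels"][:,:,::-1]); print(n,f["camera_matrix"],f["R"],f["t"])
E
```

```text
pics
{'t': 0.0, 'joint_pos': array([-7.37453410e+01,  2.05971126e+01,  8.65975995e+01, -1.93556005e-04,
        7.29067602e+01, -6.59535214e+00]), 'qvel': array([-0.04492734,  0.04467136,  0.00486657,  0.01141975, -0.02642393,
        0.02118935]), 'joint_torque': array([-2.72850566e-04, -5.15377092e+01, -2.70727247e+01,  6.74974686e-02,
        3.48689058e-02, -1.22381966e-04]), 'ee_pos': array([ 0.23278966, -0.55227476,  0.22182734]), 'tcp_rot': array([[ 9.21524217e-01,  3.88320574e-01, -4.98822068e-04],
       [ 3.88320843e-01, -9.21522672e-01,  1.69932727e-03],
       [ 2.00207898e-04, -1.75967424e-03, -9.99998432e-01]]), 'contact_force': array([ 0.474431  ,  0.20290949, -1.13657072]), 'ft_torque': array([ 0.00081347,  0.01809912, -0.02279964]), 'grip_width': 0.9971845260497635} -0.0187
side [[491.12257296   0.         320.98924245]
 [  0.         491.12257296 204.28312252]
 [  0.           0.           1.        ]] [[-0.99015544 -0.13995801  0.00198867]
 [-0.08484716  0.5888439  -0.80378095]
 [ 0.11132457 -0.79603682 -0.59492203]] [0.55342282 0.17811513 0.8174602 ]
top [[479.57389072   0.         316.52199706]
 [  0.         479.57389072 200.99877302]
 [  0.           0.           1.        ]] [[ 0.02061371 -0.99978615  0.00165262]
 [-0.97732245 -0.02049893 -0.21076199]
 [ 0.2107508   0.00272944 -0.97753601]] [-0.09573597  0.58099415  0.95395671]
wrist [[345.54113622   0.         316.92549444]
 [  0.         345.54113622 202.79575323]
 [  0.           0.           1.        ]] [[ 0.38764811 -0.92180684 -0.00104604]
 [-0.88673733 -0.37320985  0.27278439]
 [-0.25184491 -0.10481679 -0.96207462]] [-0.59836293 -0.03273512  0.39245433]
```

View pics/top0.png

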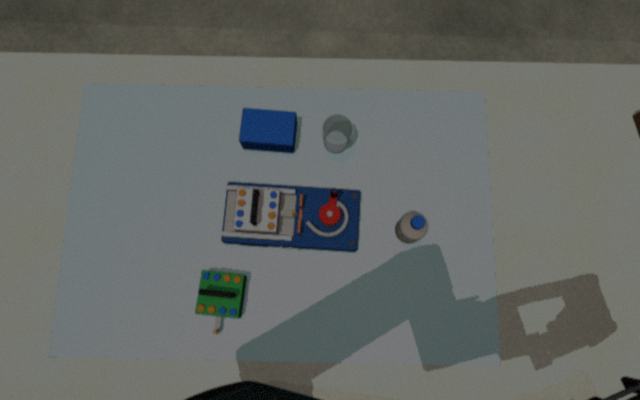

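View pics/side0.png

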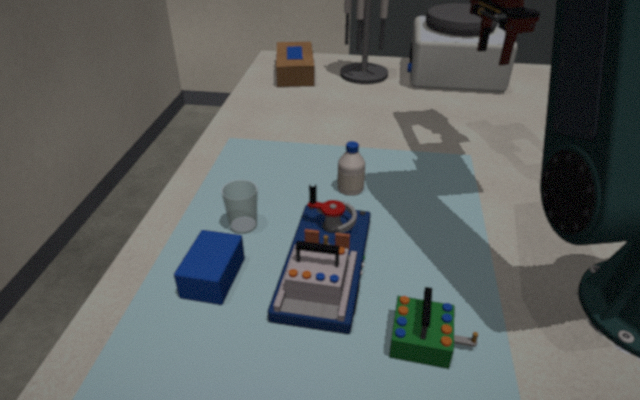

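View pics/wrist0.png

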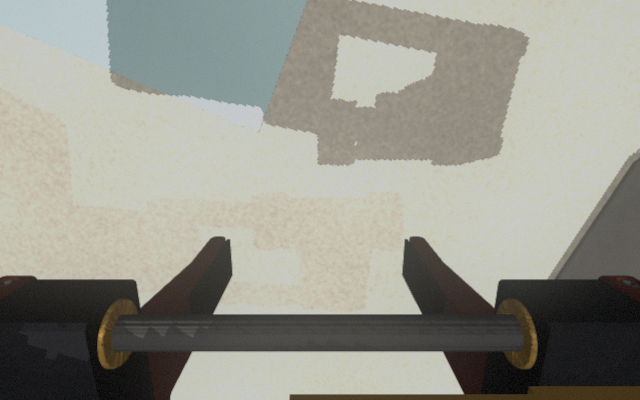

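Candidates, top view: the silver block with the black bar at (256,208) sits in the blue dock. The green block at (220,293) is the decoy, and the blue box at (268,130) is the tip box. The red cam is at (329,213), with its knob near (335,194). I choose the silver block and will check it in a close crop.

```bash
cat > h.py <<'E'
import numpy as np,cv2
from plant import arm,cams
def ray(f,u,v):
    K,R,t=f["camera_matrix"],f["R"],f["t"]
    d=R.T@np.linalg.solve(K,np.array([u,v,1.])); return -R.T@t,d/np.linalg.norm(d)
def onz(f,u,v,z):
    c,d=ray(f,u,v); return c+d*(z-c[2])/d[2]
def cloud(f):
    z=f["z_map"].astype(float); v,u=np.indices(z.shape); K=f["camera_matrix"]
    P=np.stack([(u-K[0,2])/K[0,0]*z,(v-K[1,2])/K[1,1]*z,z],-1)
    return (P-f["t"])@f["R"]
def proj(f,X):
    p=f["camera_matrix"]@(f["R"]@np.asarray(X,float)+f["t"]); return p[:2]/p[2]
def crop(f,u0,u1,v0,v1,s,name):
    c=f["pixels"][v0:v1,u0:u1,::-1]; cv2.imwrite("pics/"+name,cv2.resize(c,None,fx=s,fy=s,interpolation=cv2.INTER_CUBIC))
E
python3 - <<'E'
from h import *
f=cams.grab_frame("top"); crop(f,215,375,170,260,5,"t1.png")
s=cams.grab_frame("side"); crop(s,260,390,175,335,3.7,"s1.png")
P=cloud(f); hsv=cv2.cvtColor(f["pixels"],cv2.COLOR_RGB2HSV)
red=((hsv[...,0]<8)|(hsv[...,0]>172))&(hsv[...,1]>150)&(hsv[...,2]>80)
red[:, :290]=0;red[:,375:]=0;red[:170]=0;red[260:]=0
v,u=np.where(red);print(len(u),u.mean(),v.mean(),np.median(P[red],0))
dark=(f["pixels"].max(-1)<60)
roi=np.zeros_like(dark);roi[185:232,245:268]=1
m=dark&roi;v,u=np.where(m);print("bar",len(u),u.mean(),v.mean(),np.median(P[m],0))
r=cv2.minAreaRect(np.stack([u,v],1).astype(np.float32));print(r)
print(onz(f,u.mean(),v.mean(),.114))
E
```

```text
358 329.5670391061453 212.37150837988827 [ 0.55501681 -0.11200165  0.07868317]
bar 233 254.51502145922746 206.59227467811158 [0.55855535 0.04015673 0.11412355]
((253.80776977539062, 210.54788208007812), (9.455824851989746, 43.520729064941406), 11.040940284729004)
[0.55759156 0.04009727 0.114     ]
```

View pics/t1.png

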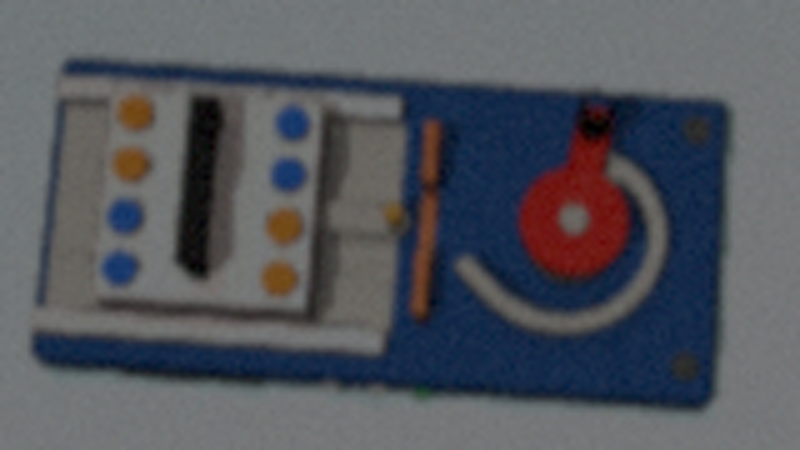

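View pics/s1.png

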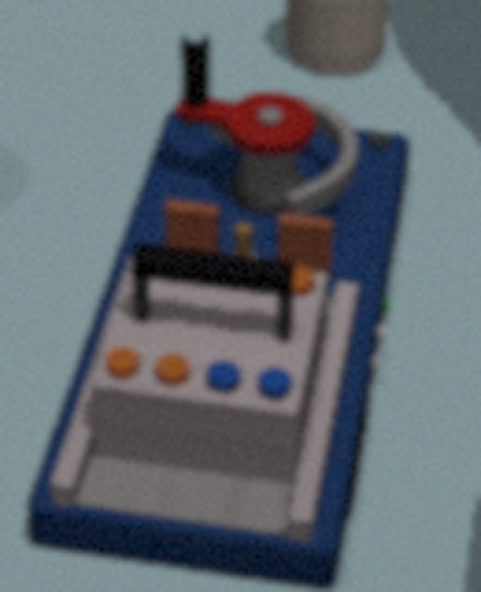

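Run:
```python
from h import *
f=cams.grab_frame("top"); P=cloud(f); hsv=cv2.cvtColor(f["pixels"],cv2.COLOR_RGB2HSV)
roi=np.zeros(P.shape[:2],bool);roi[175:260,215:370]=1
m=roi&(P[...,2]>.018)
r=cv2.minAreaRect((P[m][:,:2]*1000).astype(np.float32));print("dock rect mm",r)
w=lambda u,v,z:onz(f,215+u/5-.4,170+v/5-.4,z).round(4)
print("hub",w(573,219,.083),"pin",w(396,217,.07),"knobtop",w(597,118,.12))
for a,b,z in [((70,62),(725,103),.03),((40,360),(712,405),.03),((60,95),(400,108),.045),((35,320),(385,345),.045)]:
    A=w(*a,z);B=w(*b,z);d=A-B;print(A,B,np.degrees(np.arctan2(d[1],d[0])),np.hypot(*d[:2]))
A=w(205,98,.114);B=w(193,275,.114);print("bar ends",A,B,(A+B)/2,np.hypot(*(A-B)[:2]),np.degrees(np.arctan2(*(A-B)[1::-1])))
for nm,rg in [("bar",(185,232,245,268)),("knob",(185,200,325,342))]:
    q=np.zeros_like(roi);q[rg[0]:rg[1],rg[2]:rg[3]]=1
    k=q&(P[...,2]>.1);p=P[k];print(nm,len(p),p.mean(0),p.min(0),p.max(0))
    if nm=="bar": print(cv2.minAreaRect((p[:,:2]*1000).astype(np.float32)))
s=cams.grab_frame("side");S=cloud(s)
# side: knob top, bar, pin, pixels = 260+u/3.7,175+v/3.7
w2=lambda u,v,z:onz(s,260+u/3.7-.4,175+v/3.7-.4,z).round(4)
print("side knobtop",w2(194,42,.118),"hub",w2(268,114,.083),"pintop",w2(244,226,.075))
m=(S[...,2]>.1)&(S[...,2]<.13);
for nm,c in [("bar",(.556,.04)),("knob",(.59,-.115))]:
    k=m&(np.hypot(S[...,0]-c[0],S[...,1]-c[1])<.05);p=S[k];print(nm,len(p),p.mean(0),p.min(0),p.max(0))
```

```text
dock rect mm ((499.6683349609375, -25.265350341796875), (295.7893981933594, 255.1263885498047), 87.0162353515625)
hub [ 0.5527 -0.1104  0.083 ] pin [ 0.5545 -0.0367  0.07  ] knobtop [ 0.5871 -0.1185  0.12  ]
[0.6285 0.1112 0.03  ] [ 0.616  -0.1777  0.03  ] 87.52249630141849 0.2891702958465824
[0.4964 0.1162 0.03  ] [ 0.483  -0.1724  0.03  ] 87.34160626313614 0.2889109205274179
[0.6099 0.1117 0.045 ] [ 0.6072 -0.0357  0.045 ] 88.95060172244152 0.14742472655562228
[0.5115 0.1164 0.045 ] [ 0.5039 -0.0325  0.045 ] 87.07810359869373 0.14909382951685157
bar ends [0.5934 0.0396 0.114 ] [0.5211 0.041  0.114 ] [0.55725 0.0403  0.114  ] 0.07231355336311447 -1.1093232089547822
bar 232 [0.55666241 0.03895807 0.13026391] [ 0.36874496 -0.0864095   0.10018143] [0.59566721 0.04835962 1.05513674]
((473.641357421875, -5.19757080078125), (261.7147216796875, 43.588531494140625), 28.29160499572754)
knob 29 [ 0.57512503 -0.11592131  0.17877276] [ 0.36874496 -0.12461044  0.10072692] [ 0.598505   -0.0864095   1.05513674]
side knobtop [ 0.5918 -0.1134  0.118 ] hub [ 0.5533 -0.1059  0.083 ] pintop [ 0.5549 -0.0272  0.075 ]
bar 426 [0.55970195 0.04617803 0.11093227] [0.52529809 0.03546695 0.10004369] [0.59478622 0.05243088 0.11612067]
knob 64 [ 0.59178781 -0.1117408   0.11020043] [ 0.58639843 -0.11792133  0.10037692] [ 0.59804324 -0.10708252  0.11927431]
```

The crop confirms the choice: silver block with the bar at crop (199,187), pin at (396,217), cam hub at (573,219) and knob at (597,118). Bar is at about (0.557,0.040), pin at y≈-0.037 (77 mm from the bar, as given), cam at about (0.553,-0.109) and rails at about 87.3°. Next I move above the bar.

Emit:
send_rows:
  series: "0 0.027 0.049 0 -0.037; 0 0.054 0.098 0 -0.074; 0 0.081 0.147 0 -0.111; 0 0.108 0.197 0 -0.148; 0 0.135 0.246 0 -0.185; 0 0.162 0.295 0 -0.222; 0.3 0.189 0.345 0 -0.259; 0.5 0.216 0.394 0 -0.296; 0.5 0.243 0.443 0 -0.333; 0.5 0.27 0.493 0 -0.37; 0.5 0.297 0.542 0 -0.41; 0.5 0.324 0.592 -0.02 -0.443"
  squeeze: 15

```text
t: 1.85
ee_pos: [0.5592, 0.0409, 0.2038]
tcp_rot: [[0.999, -0.045, 0.004], [-0.045, -0.999, 0.0], [0.004, -0.0, -1.0]]
contact_force: [0.8, -1.0, -0.3]
grip_width: 0.497
```

Run:
```python
from h import *
o=arm.observe();print(o['t'],o['ee_pos'],o['tcp_rot'],o['grip_width'],o['contact_force'],o['joint_pos'])
f=cams.grab_frame("wrist");cv2.imwrite("pics/w1.png",f["pixels"][:,:,::-1])
```

```text
1.85 [0.55924393 0.04092501 0.20383132] [[ 9.98967512e-01 -4.52130466e-02  4.43742784e-03]
 [-4.52138699e-02 -9.98977326e-01  8.53338086e-05]
 [ 4.42903160e-03 -2.85878988e-04 -9.99990151e-01]] 0.4966617587932336 [ 0.82073954 -0.99653678 -0.33265709] [-2.88468631e+00  1.82447923e+01  9.30024570e+01  1.90004631e-02
  6.84990732e+01  8.96998254e+01]
```

View pics/w1.png

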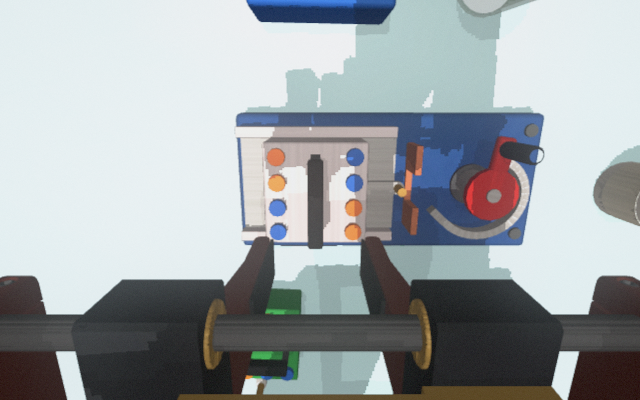

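Run:
```python
from h import *
f=cams.grab_frame("wrist");P=cloud(f)
for n,u,v,z in [("barA",316,156,.114),("barB",315,246,.114),("hub",493,196,.082),("pintop",401,188,.075),("knobtop",537,155,.118)]:
    print(n,onz(f,u,v,z).round(4),P[v,u].round(4))
m=(f["pixels"].max(-1)<70);m[:150]=0;m[250:]=0;m[:,:300]=0;m[:,330:]=0
p=P[m&(P[...,2]>.108)];print(len(p),p.mean(0),p.min(0),p.max(0))
A=onz(f,240,125,.045);B=onz(f,397,130,.045);print(A,B)
# top rail edges / housing
A=onz(f,238,114,.03);B=onz(f,543,115,.03);print(A,B,np.degrees(np.arctan2(*(A-B)[1::-1])))
```

```text
barA [0.5994 0.0469 0.114 ] [0.5943 0.0474 0.0772]
barB [0.5292 0.0509 0.114 ] [0.5293 0.0509 0.1142]
hub [ 0.5545 -0.1002  0.082 ] [ 0.5538 -0.1014  0.0796]
pintop [ 0.5632 -0.0243  0.075 ] [ 0.5579 -0.0293  0.0536]
knobtop [ 0.5936 -0.1104  0.118 ] [ 0.5936 -0.1102  0.1182]
26 [0.59265886 0.04062676 0.11482062] [0.57051479 0.0376182  0.11097435] [0.5951996  0.04634366 0.11701736]
[0.62086963 0.11516094 0.045     ] [ 0.61000138 -0.02663711  0.045     ]
[0.63036829 0.11932979 0.03      ] [ 0.61646573 -0.16615481  0.03      ] 87.21200570964305
```

Run:
```python
from h import *
f=cams.grab_frame("wrist");o=arm.observe()
print(o['t'],o['ee_pos'],o['qvel'])
T=o['tcp_rot'];c=-f["R"].T@f["t"]
print("cam in tool",T.T@(c-o['ee_pos']));print((f["R"]@T).round(4))
crop(f,220,560,100,260,2.3,"w2.png")
for n in ["top","side"]:
    g=cams.grab_frame(n);P=cloud(g)
    m=(P[...,2]>.11)&(P[...,2]<.1165)&(abs(P[...,0]-.557)<.025)&(abs(P[...,1]-.042)<.03)
    p=P[m];print(n,len(p),p.mean(0),p.min(0),p.max(0))
    m=(P[...,2]>.11)&(P[...,2]<.122)&(np.hypot(P[...,0]-.59,P[...,1]+.114)<.02)
    p=P[m];print(n,len(p),p.mean(0),p.min(0),p.max(0))
```

```text
2.0 [0.5569463 0.0414518 0.2013371] [-3.04707235 -1.78332866  0.9977633  -1.34702541  0.94576449 -1.53895439]
cam in tool [ 0.07552737 -0.00305012 -0.16347078]
[[-1.100e-03  1.000e+00  8.000e-04]
 [-9.623e-01 -8.000e-04 -2.719e-01]
 [-2.719e-01 -1.100e-03  9.623e-01]]
top 82 [0.54733641 0.04244204 0.11398065] [0.53209604 0.03646932 0.11112504] [0.57912944 0.04841788 0.11636947]
top 21 [ 0.5910137  -0.11833688  0.11657356] [ 0.58637338 -0.12469204  0.11011199] [ 0.59827357 -0.11236636  0.12029247]
side 209 [0.55671039 0.04518107 0.11318275] [0.53239051 0.03579097 0.11001614] [0.58180635 0.05193547 0.11642844]<stdin>:12: RuntimeWarning: Mean of empty slice.
  ret = um.true_divide(
Traceback (most recent call last):
ValueError: zero-size array to reduction operation minimum which has no identity
```

View pics/w2.png

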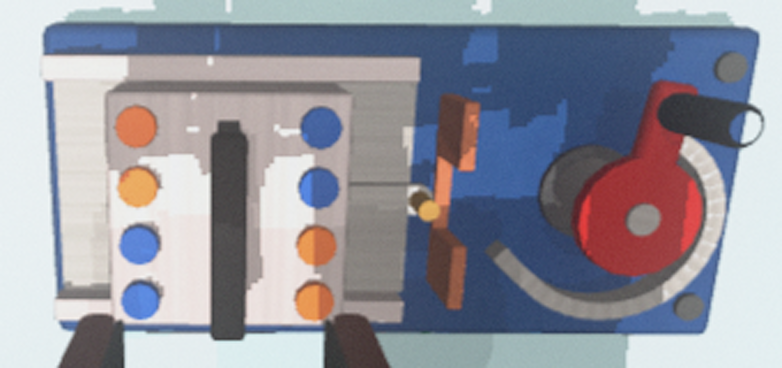

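The wrist crop shows bar crop (229,230), pin (428,210), hub (643,220), knob top (745,125) and the mouth open towards the pin. The views differ by a few mm in absolute position, but bar to cam agrees at about 150 mm, so the pin is about 73 mm from the axis. Next I descend on the bar.

Emit:
send_rows:
  series: "0.5 0 0.002 -0.04 0; 0.5 0 0.002 -0.08 0; 0.5 0 0.002 -0.105 0; 0.5 0 0.002 -0.112 0; 0.5 0 0.002 -0.112 0; 0.75 0 0.002 -0.112 0; 0.9 0 0.002 -0.112 0; 0.9 0 0.002 -0.112 0; 0.9 0 0.002 -0.112 0; 0.9 0 0.002 -0.112 0; 0.9 0 0.002 -0.112 0"
  squeeze: 15

```text
t: 3.48
ee_pos: [0.5566, 0.0412, 0.0907]
tcp_rot: [[0.999, -0.043, -0.0], [-0.043, -0.999, 0.0], [-0.0, -0.0, -1.0]]
contact_force: [-2.0, 1.1, 5.4]
grip_width: 0.134
```

Run:
```python
from h import *
f=cams.grab_frame("wrist");o=arm.observe()
print(o['t'],o['ee_pos'],o['contact_force'],o['grip_width'])
cv2.imwrite("pics/w3.png",f["pixels"][:,:,::-1])
g=cams.grab_frame("side");crop(g,240,400,170,340,3.5,"s3.png")
```

```text
3.525 [0.55669286 0.04113178 0.09067309] [-0.65048357  0.60935077  5.81972448] 0.13697085135161724
```

View pics/w3.png

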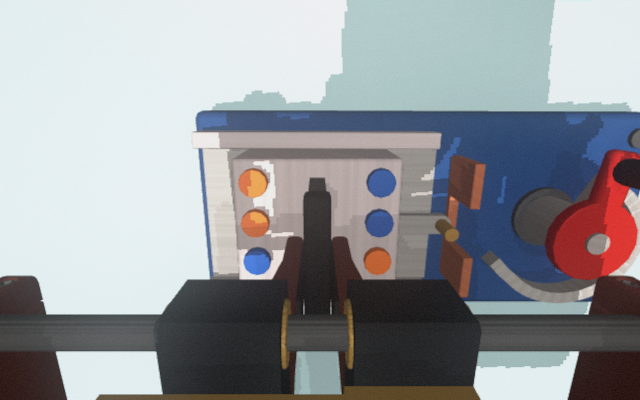

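View pics/s3.png

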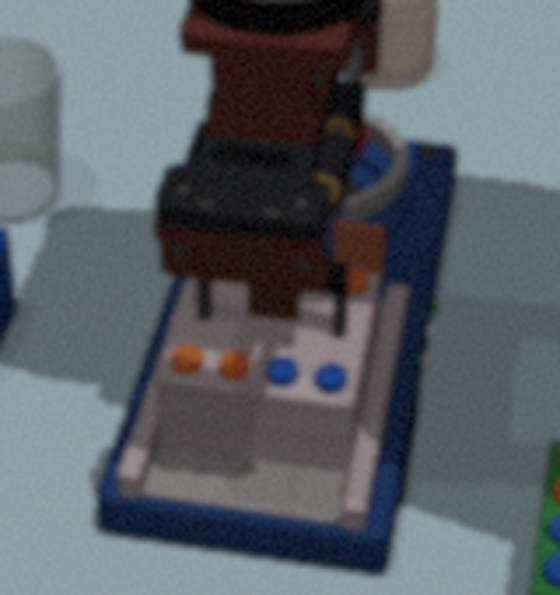

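The wrist view shows the bar (317,240) between the pads, opening 12 mm, bar at y=0.0411. Next I slide the block 33 mm along the rails, then look.

Emit:
send_rows:
  series: "0.9 -0.0002 -0.004 0 0; 0.9 -0.0004 -0.008 0 0; 0.9 -0.0005 -0.012 0 0; 0.9 -0.0007 -0.016 0 0; 0.9 -0.0009 -0.02 0 0; 0.9 -0.0011 -0.024 0 0; 0.9 -0.0013 -0.028 0 0; 0.9 -0.0014 -0.031 0 0; 0.9 -0.0015 -0.033 0 0; 0.9 -0.0015 -0.033 0 0; 0.9 -0.0015 -0.033 0 0"

```text
t: 4.95
ee_pos: [0.5552, 0.0078, 0.0907]
tcp_rot: [[0.999, -0.043, -0.0], [-0.043, -0.999, -0.001], [-0.0, 0.001, -1.0]]
contact_force: [-0.8, -1.8, 2.7]
grip_width: 0.133
```

Run:
```python
from h import *
f=cams.grab_frame("wrist");o=arm.observe()
print(o['t'],o['ee_pos'],o['contact_force'],o['grip_width'])
crop(f,200,640,100,300,1.8,"w4.png")
g=cams.grab_frame("top");crop(g,215,375,170,260,5,"t4.png")
```

```text
5.0 [0.55516033 0.00775857 0.09071009] [ 0.13060389 -1.17102389  2.52922607] 0.1334898520258762
```

View pics/w4.png

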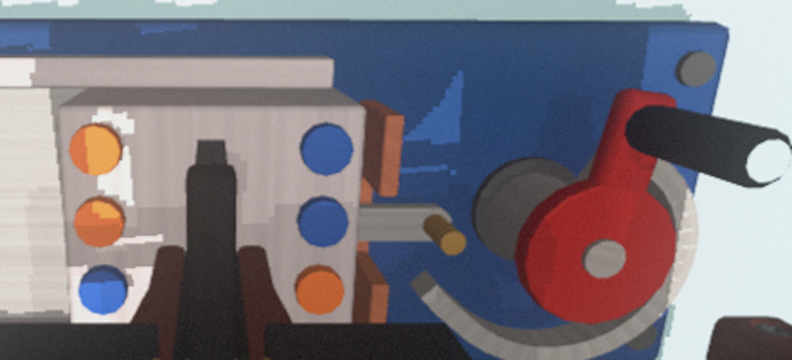

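View pics/t4.png

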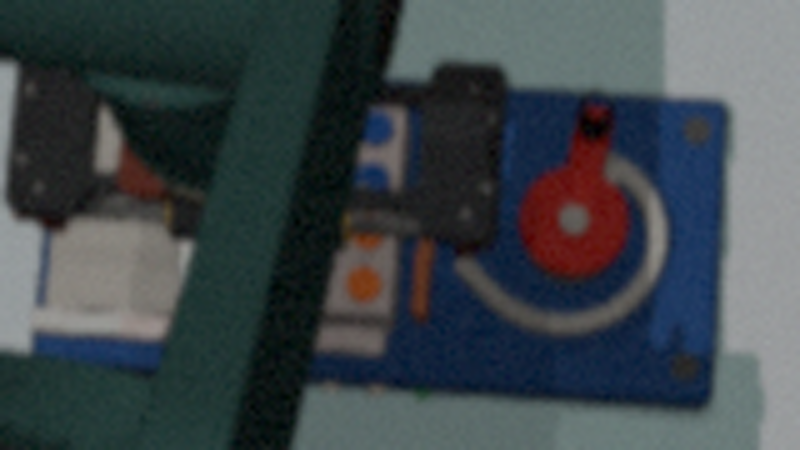

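Run:
```python
from h import *
f=cams.grab_frame("wrist");P=cloud(f)
q=lambda u,v:(200+u/1.8,100+v/1.8)
for n,p,r in [("pin",q(453,243),2),("hub",q(605,259),4),("disc",q(560,290),3),("knob",q(769,160),4)]:
    u,v=map(int,map(round,p));w=P[v-r:v+r+1,u-r:u+r+1].reshape(-1,3);print(n,np.median(w,0).round(4),[onz(f,*p,z).round(4)[:2] for z in (.065,.07,.075,.08,.118)])
# bar reference
print(np.median(P[195:210,312:322].reshape(-1,3),0))
```

```text
pin [ 0.5549 -0.0686  0.0695] [array([ 0.5531, -0.0703]), array([ 0.5551, -0.0683]), array([ 0.5571, -0.0663]), array([ 0.5591, -0.0643]), array([ 0.5745, -0.0491])]
hub [ 0.5528 -0.1091  0.082 ] [array([ 0.5452, -0.1206]), array([ 0.5475, -0.1173]), array([ 0.5497, -0.1139]), array([ 0.5519, -0.1106]), array([ 0.5689, -0.0853])]
disc [ 0.5423 -0.0978  0.0802] [array([ 0.5347, -0.107 ]), array([ 0.5372, -0.1041]), array([ 0.5397, -0.1011]), array([ 0.5422, -0.0981]), array([ 0.5613, -0.0755])]
knob [ 0.559  -0.2244  0.0029] [array([ 0.5766, -0.1677]), array([ 0.578 , -0.1631]), array([ 0.5794, -0.1586]), array([ 0.5808, -0.154 ]), array([ 0.5915, -0.1192])]
[0.59097179 0.00734847 0.11557709]
```

Emit:
send_rows:
  series: "0.9 -0.0001 -0.002 0 0; 0.9 -0.0002 -0.004 0 0; 0.9 -0.0002 -0.005 0 0; 0.9 -0.0002 -0.0055 0 0; 0.9 -0.0002 -0.0055 0 0"

```text
t: 5.72
ee_pos: [0.555, 0.0023, 0.0907]
tcp_rot: [[0.999, -0.043, -0.0], [-0.043, -0.999, -0.001], [-0.0, 0.001, -1.0]]
contact_force: [-0.1, 1.7, 2.7]
grip_width: 0.134
```

Run:
```python
from h import *
f=cams.grab_frame("wrist");o=arm.observe()
print(o['t'],o['ee_pos'],o['contact_force'],o['grip_width'])
crop(f,200,640,100,300,1.8,"w5.png")
```

```text
5.775 [0.55493019 0.00226648 0.09069575] [-0.20757657  1.56464134  2.71619237] 0.13596209478613977
```

View pics/w5.png

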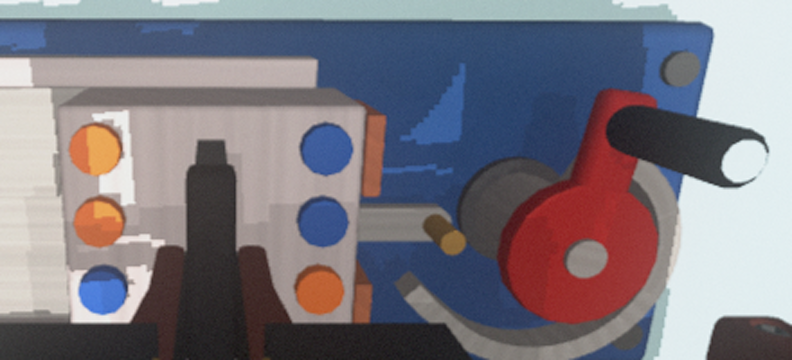

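Crop: the pin (452,242) is just inside the hook tip (405,283). It is about 34.6 mm from the axis, with no pad force yet (1.7 N). Next I release, lift and go above the knob.

Emit:
send_rows:
  series: "0.6 0 0 0 0; 0.55 0 0 0 0; 0.55 0 0 0 0; 0.55 0 0 0.02 0; 0.55 0 0 0.05 0; 0.55 0.01 -0.02 0.075 0; 0.55 0.02 -0.06 0.075 0; 0.55 0.03 -0.1 0.075 0; 0.55 0.037 -0.12 0.075 0; 0.55 0.037 -0.12 0.075 0; 0.55 0.037 -0.12 0.075 0"

```text
t: 7.15
ee_pos: [0.5912, -0.1165, 0.1653]
tcp_rot: [[0.999, -0.042, -0.002], [-0.042, -0.999, 0.0], [-0.002, -0.0, -1.0]]
contact_force: [-0.2, -0.3, -0.2]
grip_width: 0.452
```

Run:
```python
from h import *
f=cams.grab_frame("wrist");o=arm.observe()
print(o['t'],o['ee_pos'],o['contact_force'],o['grip_width'])
cv2.imwrite("pics/w6.png",f["pixels"][:,:,::-1])
g=cams.grab_frame("side");crop(g,240,400,170,340,3.5,"s6.png")
```

```text
7.2 [ 0.59129707 -0.11627962  0.16539443] [-0.07619377  0.62399245 -0.12029154] 0.4461221560105192
```

View pics/w6.png

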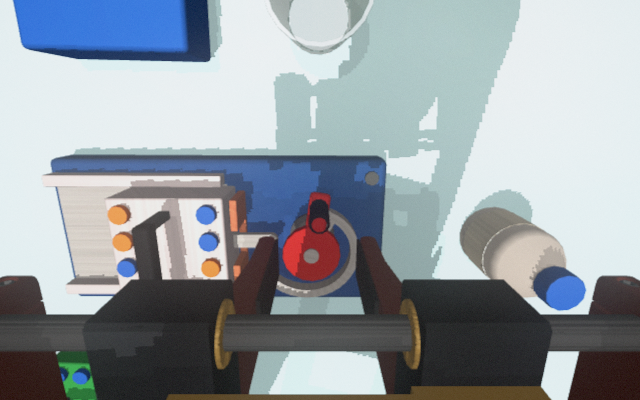

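View pics/s6.png

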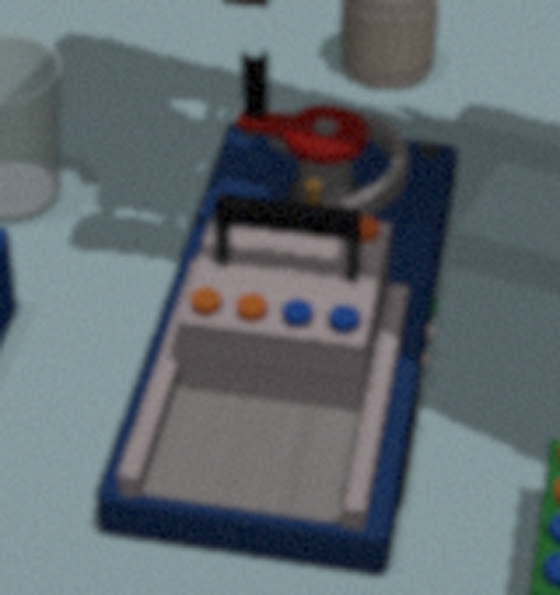

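Run:
```python
from h import *
f=cams.grab_frame("wrist");P=cloud(f)
for r in [(319,224),(319,228),(319,216)]:print(P[r[1],r[0]],onz(f,*r,.118))
print("hub",P[256,312],onz(f,312,256,.082))
b=(P[...,2]>.07)&(P[...,2]<.125);b[:,:440]=0;b[:200]=0;b[310:]=0;p=P[b];print("bottle",p.min(0),p.max(0))
```

```text
[ 0.57800046 -0.11644695  0.07889513] [ 0.5917771  -0.11674825  0.118     ]
[ 0.5755503  -0.11633298  0.0810995 ] [ 0.58902993 -0.11663676  0.118     ]
[ 0.5978595  -0.1169821   0.11996897] [ 0.5972165  -0.11696899  0.118     ]
hub [ 0.55302839 -0.10996069  0.08209484] [ 0.55298497 -0.10995746  0.082     ]
bottle [ 0.50741664 -0.30968583  0.07001362] [ 0.56308814 -0.25460228  0.11890778]
```

Run:
```python
from h import *
f=cams.grab_frame("wrist");P=cloud(f)
crop(f,270,370,180,280,6,"w7.png")
for v in range(194,240,3): print(v,P[v,319].round(4),f["pixels"][v,319])
m=(P[...,2]>.117)&(P[...,2]<.123)&(np.hypot(P[...,0]-.591,P[...,1]+.117)<.02)
p=P[m];print(len(p),p.mean(0),p.min(0),p.max(0))
```

```text
194 [ 0.602  -0.1175  0.0794] [130  46  54]
197 [ 0.6001 -0.1174  0.0812] [154  52  57]
200 [ 0.5996 -0.1174  0.0877] [44 38 44]
203 [ 0.599  -0.1173  0.0934] [39 40 48]
206 [ 0.5992 -0.1173  0.1017] [35 35 45]
209 [ 0.5991 -0.1172  0.1085] [38 33 45]
212 [ 0.5992 -0.1172  0.1153] [35 32 43]
215 [ 0.5984 -0.1171  0.1191] [40 37 45]
218 [ 0.5836 -0.1168  0.0807] [122  39  47]
221 [ 0.5812 -0.1167  0.0809] [140  41  46]
224 [ 0.578  -0.1166  0.0786] [139  39  44]
227 [ 0.5765 -0.1165  0.0813] [138  37  40]
230 [ 0.5735 -0.1164  0.0796] [137  35  42]
233 [ 0.586  -0.1166  0.1188] [54 31 39]
236 [ 0.5686 -0.1162  0.0796] [141  40  43]
239 [ 0.5657 -0.1161  0.0788] [139  40  44]
173 [ 0.5939202  -0.11660484  0.11928563] [ 0.58571221 -0.12334105  0.11702626] [ 0.59951023 -0.10984689  0.12186149]
```

View pics/w7.png

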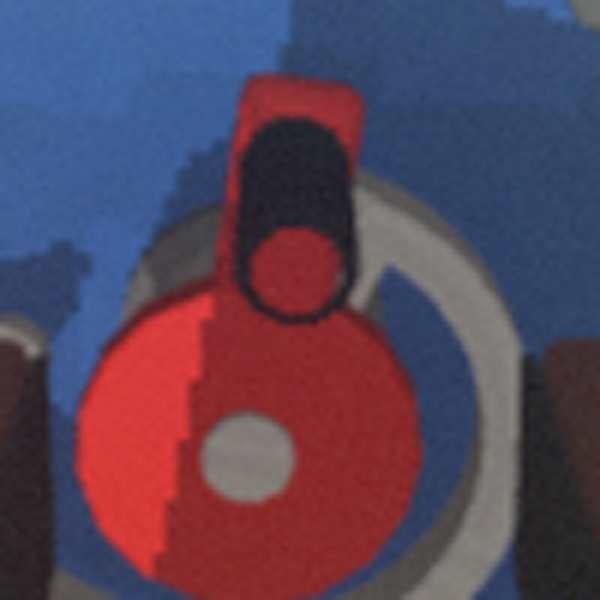

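The crop shows the knob's top ring at (295,272) and the hub at (247,457). That puts the knob at about (0.5927,-0.1166), top z 0.119, and the axis at about (0.553,-0.110), radius 40 mm as given. Next I descend and grip.

Emit:
send_rows:
  series: "0.55 0.001 0 -0.03 0; 0.55 0.001 0 -0.06 0; 0.55 0.001 0 -0.075 0; 0.55 0.001 0 -0.079 0; 0.55 0.001 0 -0.079 0; 0.75 0.001 0 -0.079 0; 0.88 0.001 0 -0.079 0; 0.88 0.001 0 -0.079 0; 0.88 0.001 0 -0.079 0; 0.88 0.001 0 -0.079 0"
  squeeze: 25

```text
t: 8.6
ee_pos: [0.593, -0.1168, 0.0872]
tcp_rot: [[0.999, -0.041, 0.0], [-0.041, -0.999, -0.001], [0.0, 0.001, -1.0]]
contact_force: [0.1, -0.8, 4.8]
grip_width: 0.145
```

Run:
```python
from h import *
o=arm.observe();f=cams.grab_frame("wrist")
print(o['t'],o['ee_pos'],o['contact_force'],o['grip_width'])
cv2.imwrite("pics/w8.png",f["pixels"][:,:,::-1])
```

```text
8.6 [ 0.59302664 -0.11675786  0.08718177] [ 0.06626185 -0.82929005  4.78562429] 0.1454852487467274
```

View pics/w8.png

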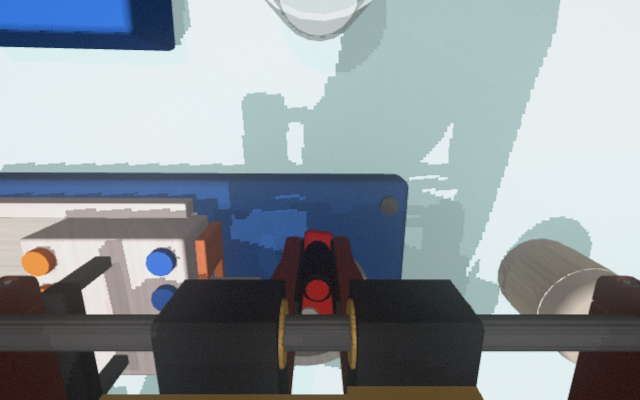

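```bash
cat > rows.py <<'E'
import sys,numpy as np
cx,cy,x,y,step,n=map(float,sys.argv[1:7]);r=.040
a=np.arctan2(y-cy,x-cx);print("r",np.hypot(x-cx,y-cy),"ang",np.degrees(a))
p0=np.array([x,y])
print("; ".join("0.88 %.4f %.4f 0 0"%tuple(np.array([cx,cy])+r*np.array([np.cos(a-step*i),np.sin(a-step*i)])-p0) for i in range(1,int(n)+1)))
E
python3 rows.py .5536 -.1101 .5930 -.1168 .06 12
```

```text
r 0.03996561021678512 ang -9.650872015299745
0.88 -0.0004 -0.0024 0 0; 0.88 -0.0011 -0.0047 0 0; 0.88 -0.0018 -0.0070 0 0; 0.88 -0.0027 -0.0092 0 0; 0.88 -0.0037 -0.0114 0 0; 0.88 -0.0049 -0.0135 0 0; 0.88 -0.0061 -0.0155 0 0; 0.88 -0.0075 -0.0175 0 0; 0.88 -0.0090 -0.0193 0 0; 0.88 -0.0106 -0.0211 0 0; 0.88 -0.0124 -0.0228 0 0; 0.88 -0.0142 -0.0243 0 0
```

Emit:
send_rows:
  series: "0.88 -0.0004 -0.0024 0 0; 0.88 -0.0011 -0.0047 0 0; 0.88 -0.0018 -0.007 0 0; 0.88 -0.0027 -0.0092 0 0; 0.88 -0.0037 -0.0114 0 0; 0.88 -0.0049 -0.0135 0 0; 0.88 -0.0061 -0.0155 0 0; 0.88 -0.0075 -0.0175 0 0; 0.88 -0.009 -0.0193 0 0; 0.88 -0.0106 -0.0211 0 0"

```text
t: 9.9
ee_pos: [0.5823, -0.138, 0.0872]
tcp_rot: [[0.999, -0.041, 0.0], [-0.041, -0.999, -0.001], [0.0, 0.001, -1.0]]
contact_force: [-0.4, 1.6, 3.7]
grip_width: 0.147
```

```bash
cat > st.py <<'E'
from h import *
cx,cy=.5536,-.1101
o=arm.observe();e=o['ee_pos'];F=o['contact_force']
d=e[:2]-[cx,cy];r=np.hypot(*d);u=d/r;tn=np.array([u[1],-u[0]]) # clockwise tangent
print("t %.2f"%o['t'],e.round(4),"r %.4f ang %.1f"%(r,np.degrees(np.arctan2(d[1],d[0]))),"F",F.round(2),"resist %.2f radial %.2f"%(-F[:2]@tn,F[:2]@u),"w %.3f"%o['grip_width'])
E
python3 st.py
python3 - <<'E'
from h import *
f=cams.grab_frame("side");crop(f,240,400,170,340,3.5,"s9.png")
E
```

```text
t 9.90 [ 0.5823 -0.138   0.0872] r 0.0400 ang -44.1 F [-0.38  1.65  3.72] resist 0.91 radial -1.42 w 0.147
```

View pics/s9.png

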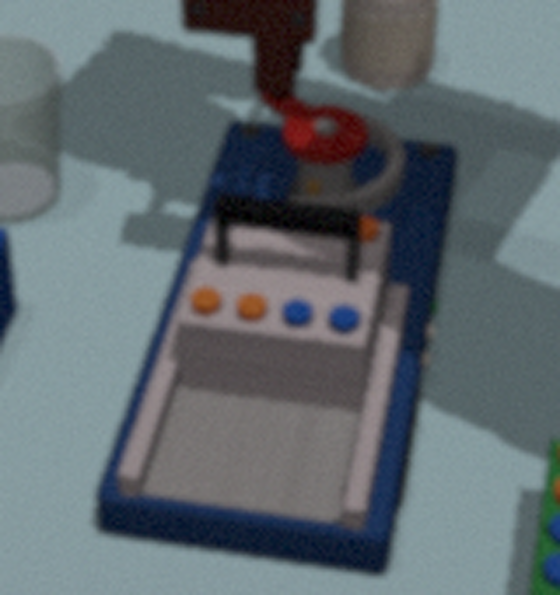

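```bash
python3 rows.py .5536 -.1101 .5823 -.1380 .06 10
```

```text
r 0.04002624139236663 ang -44.19021958308906
0.88 -0.0017 -0.0017 0 0; 0.88 -0.0036 -0.0032 0 0; 0.88 -0.0055 -0.0047 0 0; 0.88 -0.0075 -0.0060 0 0; 0.88 -0.0095 -0.0072 0 0; 0.88 -0.0117 -0.0083 0 0; 0.88 -0.0139 -0.0093 0 0; 0.88 -0.0161 -0.0101 0 0; 0.88 -0.0184 -0.0108 0 0; 0.88 -0.0208 -0.0113 0 0
```

Emit:
send_rows:
  series: "0.88 -0.0017 -0.0017 0 0; 0.88 -0.0036 -0.0032 0 0; 0.88 -0.0055 -0.0047 0 0; 0.88 -0.0075 -0.006 0 0; 0.88 -0.0095 -0.0072 0 0; 0.88 -0.0117 -0.0083 0 0; 0.88 -0.0139 -0.0093 0 0; 0.88 -0.0161 -0.0101 0 0; 0.88 -0.0184 -0.0108 0 0"

```text
t: 11.08
ee_pos: [0.5636, -0.1489, 0.0872]
tcp_rot: [[0.999, -0.041, -0.0], [-0.041, -0.999, -0.001], [-0.0, 0.001, -1.0]]
contact_force: [0.4, 2.0, 4.1]
grip_width: 0.147
```

```bash
python3 st.py
python3 - <<'E'
from h import *
f=cams.grab_frame("side");crop(f,240,400,170,340,3.5,"s10.png")
o=arm.observe();e=o['ee_pos']
import os;os.system("python3 rows.py .5536 -.1101 %f %f .05 8"%(e[0],e[1]))
E
```

```text
t 11.07 [ 0.5636 -0.1489  0.0872] r 0.0401 ang -75.6 F [0.36 2.   4.08] resist 0.84 radial -1.85 w 0.147
r 0.040071346021814634 ang -76.08860036253684
0.88 -0.0020 -0.0004 0 0; 0.88 -0.0039 -0.0007 0 0; 0.88 -0.0059 -0.0009 0 0; 0.88 -0.0079 -0.0011 0 0; 0.88 -0.0099 -0.0011 0 0; 0.88 -0.0119 -0.0010 0 0; 0.88 -0.0139 -0.0009 0 0; 0.88 -0.0159 -0.0006 0 0
```

View pics/s10.png

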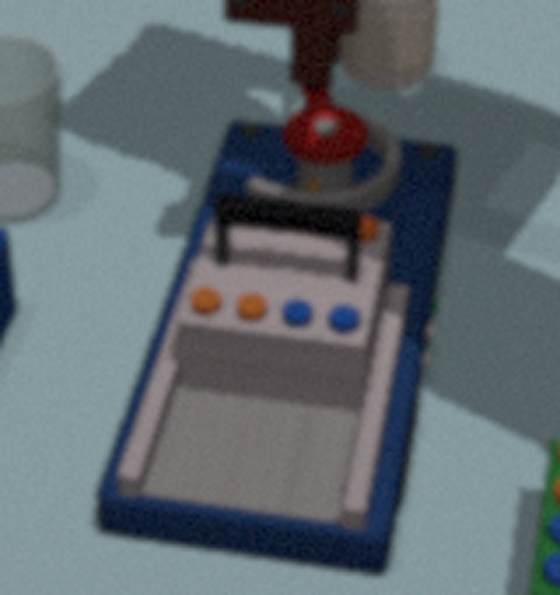

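The side crop shows the hook tip (250,183) swept past the pin (312,186), so the pin is captured. I keep cranking.

Emit:
send_rows:
  series: "0.88 -0.002 -0.0004 0 0; 0.88 -0.0039 -0.0007 0 0; 0.88 -0.0059 -0.0009 0 0; 0.88 -0.0079 -0.0011 0 0; 0.88 -0.0099 -0.0011 0 0; 0.88 -0.0119 -0.001 0 0; 0.88 -0.0139 -0.0009 0 0; 0.88 -0.0159 -0.0006 0 0"

```text
t: 12.12
ee_pos: [0.5473, -0.1497, 0.0872]
tcp_rot: [[0.999, -0.041, -0.0], [-0.041, -0.999, -0.001], [-0.0, 0.001, -1.0]]
contact_force: [2.4, 2.3, 2.5]
grip_width: 0.15
```

```bash
python3 st.py
python3 - <<'E'
from h import *
o=arm.observe();e=o['ee_pos']
import os;os.system("python3 rows.py .5536 -.1101 %f %f .05 6"%(e[0],e[1]))
E
```

```text
t 12.12 [ 0.5473 -0.1497  0.0872] r 0.0401 ang -99.0 F [2.44 2.28 2.51] resist 2.06 radial -2.63 w 0.150
r 0.0401090563464163 ang -99.00225801966538
0.88 -0.0019 0.0005 0 0; 0.88 -0.0039 0.0009 0 0; 0.88 -0.0058 0.0015 0 0; 0.88 -0.0077 0.0021 0 0; 0.88 -0.0096 0.0029 0 0; 0.88 -0.0114 0.0037 0 0
```

Emit:
send_rows:
  series: "0.88 -0.0019 0.0005 0 0; 0.88 -0.0039 0.0009 0 0; 0.88 -0.0058 0.0015 0 0; 0.88 -0.0077 0.0021 0 0"

```text
t: 12.62
ee_pos: [0.5402, -0.1479, 0.0873]
tcp_rot: [[0.999, -0.041, 0.001], [-0.041, -0.999, -0.001], [0.001, 0.001, -1.0]]
contact_force: [5.1, 0.9, -2.7]
grip_width: 0.152
```

```bash
python3 st.py
python3 - <<'E'
from h import *
o=arm.observe();e=o['ee_pos']
import os;os.system("python3 rows.py .5536 -.1101 %f %f .05 6"%(e[0],e[1]))
E
```

```text
t 12.62 [ 0.5402 -0.1479  0.0873] r 0.0401 ang -109.5 F [ 5.07  0.95 -2.74] resist 4.46 radial -2.59 w 0.152
r 0.040095953274613634 ang -109.538957356959
0.88 -0.0018 0.0008 0 0; 0.88 -0.0037 0.0016 0 0; 0.88 -0.0055 0.0025 0 0; 0.88 -0.0072 0.0035 0 0; 0.88 -0.0089 0.0046 0 0; 0.88 -0.0105 0.0057 0 0
```

Emit:
send_rows:
  series: "0.88 -0.0018 0.0008 0 0; 0.88 -0.0037 0.0016 0 0; 0.88 -0.0055 0.0025 0 0"

```text
t: 13.0
ee_pos: [0.5359, -0.1461, 0.0873]
tcp_rot: [[0.999, -0.041, 0.003], [-0.041, -0.999, -0.003], [0.004, 0.003, -1.0]]
contact_force: [8.2, 0.1, -4.3]
grip_width: 0.15
```

```bash
python3 st.py
python3 - <<'E'
from h import *
o=arm.observe();e=o['ee_pos']
import os;os.system("python3 rows.py .5536 -.1101 %f %f .05 6"%(e[0],e[1]))
E
```

```text
t 13.00 [ 0.5359 -0.1461  0.0873] r 0.0401 ang -116.2 F [ 8.15  0.12 -4.34] resist 7.27 radial -3.71 w 0.150
r 0.04007523760378718 ang -116.18653330485698
0.88 -0.0017 0.0010 0 0; 0.88 -0.0035 0.0020 0 0; 0.88 -0.0051 0.0031 0 0; 0.88 -0.0067 0.0043 0 0; 0.88 -0.0083 0.0056 0 0; 0.88 -0.0098 0.0069 0 0
```

Emit:
send_rows:
  series: "0.88 -0.0017 0.001 0 0; 0.88 -0.0035 0.002 0 0"

```text
t: 13.25
ee_pos: [0.5341, -0.1451, 0.0873]
tcp_rot: [[0.999, -0.041, 0.007], [-0.041, -0.999, -0.005], [0.007, 0.004, -1.0]]
contact_force: [8.1, -2.4, -5.5]
grip_width: 0.152
```

```bash
python3 st.py
python3 - <<'E'
from h import *
o=arm.observe();e=o['ee_pos']
import os;os.system("python3 rows.py .5536 -.1101 %f %f .025 6"%(e[0],e[1]))
E
```

```text
t 13.25 [ 0.5341 -0.1451  0.0873] r 0.0401 ang -119.1 F [ 8.11 -2.38 -5.46] resist 8.24 radial -1.86 w 0.152
r 0.040057970043425796 ang -119.08099987170162
0.88 -0.0008 0.0005 0 0; 0.88 -0.0017 0.0011 0 0; 0.88 -0.0025 0.0016 0 0; 0.88 -0.0034 0.0022 0 0; 0.88 -0.0042 0.0027 0 0; 0.88 -0.0050 0.0033 0 0
```

Emit:
send_rows:
  series: "0.88 -0.0017 0.0011 0 0; 0.88 -0.0034 0.0022 0 0"

```text
t: 13.5
ee_pos: [0.5328, -0.1443, 0.0873]
tcp_rot: [[0.999, -0.041, 0.011], [-0.041, -0.999, -0.007], [0.011, 0.006, -1.0]]
contact_force: [8.6, -3.8, -6.3]
grip_width: 0.149
```

```bash
python3 st.py
python3 - <<'E'
from h import *
o=arm.observe();e=o['ee_pos']
import os;os.system("python3 rows.py .5536 -.1101 %f %f .025 6"%(e[0],e[1]))
E
```

```text
t 13.50 [ 0.5328 -0.1443  0.0873] r 0.0400 ang -121.4 F [ 8.64 -3.78 -6.31] resist 9.35 radial -1.27 w 0.149
r 0.04004810213980184 ang -121.35903232578373
0.88 -0.0008 0.0006 0 0; 0.88 -0.0017 0.0011 0 0; 0.88 -0.0025 0.0017 0 0; 0.88 -0.0033 0.0023 0 0; 0.88 -0.0041 0.0029 0 0; 0.88 -0.0048 0.0035 0 0
```

Emit:
send_rows:
  series: "0.88 -0.0017 0.0011 0 0; 0.88 -0.0033 0.0023 0 0; 0.88 -0.0041 0.0029 0 0"

```text
t: 13.88
ee_pos: [0.5307, -0.1429, 0.0873]
tcp_rot: [[0.999, -0.041, 0.014], [-0.041, -0.999, -0.009], [0.015, 0.009, -1.0]]
contact_force: [8.5, -3.5, -7.4]
grip_width: 0.147
```

```bash
python3 st.py
python3 - <<'E'
from h import *
o=arm.observe();e=o['ee_pos']
import os;os.system("python3 rows.py .5536 -.1101 %f %f .025 6"%(e[0],e[1]))
f=cams.grab_frame("side");crop(f,240,400,170,340,3.5,"s11.png")
E
python3 st.py
```

```text
t 13.88 [ 0.5307 -0.1429  0.0873] r 0.0400 ang -124.9 F [ 8.54 -3.45 -7.44] resist 8.98 radial -2.06 w 0.147
r 0.04001777761195639 ang -124.93665732827434
0.88 -0.0008 0.0006 0 0; 0.88 -0.0016 0.0012 0 0; 0.88 -0.0024 0.0018 0 0; 0.88 -0.0031 0.0025 0 0; 0.88 -0.0039 0.0031 0 0; 0.88 -0.0046 0.0038 0 0
t 13.93 [ 0.5306 -0.1429  0.0874] r 0.0400 ang -125.0 F [ 8.36 -2.85 -6.12] resist 8.48 radial -2.46 w 0.150
```

View pics/s11.png

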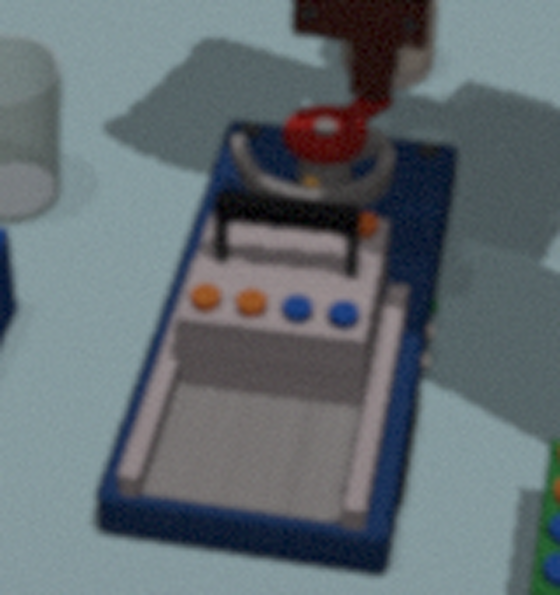

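Emit:
send_rows:
  series: "0.88 -0.0016 0.0012 0 0; 0.88 -0.003 0.0024 0 0"

```text
t: 14.18
ee_pos: [0.5299, -0.1423, 0.0874]
tcp_rot: [[0.999, -0.041, 0.018], [-0.041, -0.999, -0.012], [0.019, 0.012, -1.0]]
contact_force: [9.8, -6.5, -8.6]
grip_width: 0.148
```

```bash
python3 st.py
python3 - <<'E'
from h import *
for i in range(3): cams.grab_frame("top")
E
python3 st.py
```

```text
t 14.18 [ 0.5299 -0.1423  0.0874] r 0.0400 ang -126.4 F [ 9.84 -6.49 -8.64] resist 11.77 radial -0.61 w 0.148
t 14.32 [ 0.5296 -0.1421  0.0873] r 0.0400 ang -126.9 F [ 9.12 -3.74 -6.62] resist 9.54 radial -2.49 w 0.154
```

The crank has gone firm. Turning force is about 11.8 N against a 2 N draw, so roughly 9 to 10 N more, and 9.5 N just after standing. I stop here, release and lift.

Emit:
send_rows:
  series: "0.88 0 0 0 0; 0.75 0 0 0 0; 0.6 0 0 0 0; 0.6 0 0 0 0; 0.6 0 0 0.01 0; 0.6 0 0 0.04 0; 0.6 0 0 0.08 0; 0.6 0 0 0.1 0; 0.6 0 0 0.1 0; 0.6 0 0 0.1 0"

```text
t: 15.58
ee_pos: [0.5289, -0.1418, 0.1868]
tcp_rot: [[0.999, -0.041, 0.017], [-0.041, -0.999, -0.012], [0.017, 0.011, -1.0]]
contact_force: [-0.1, -1.0, -1.2]
grip_width: 0.399
```

```bash
python3 st.py
python3 - <<'E'
from h import *
f=cams.grab_frame("wrist");cv2.imwrite("pics/w12.png",f["pixels"][:,:,::-1]);P=cloud(f)
m=(P[...,2]>.112)&(P[...,2]<.124)&(np.hypot(P[...,0]-.53,P[...,1]+.142)<.02)
p=P[m];print(len(p),(p.min(0)+p.max(0))/2,p.min(0),p.max(0))
f=cams.grab_frame("side");crop(f,240,400,170,340,3.5,"s12.png")
E
```

```text
t 15.57 [ 0.5289 -0.1418  0.1868] r 0.0402 ang -127.9 F [-0.08 -1.05 -1.16] resist 0.58 radial 0.88 w 0.399
180 [ 0.53006297 -0.14124475  0.11680573] [ 0.52314485 -0.14776142  0.11218138] [ 0.53698109 -0.13472807  0.12143008]
```

View pics/w12.png

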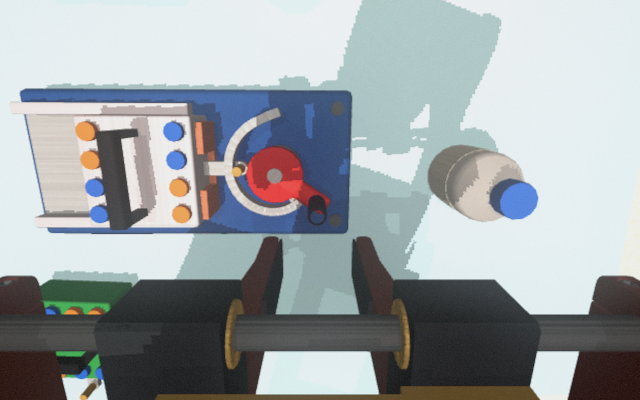

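View pics/s12.png

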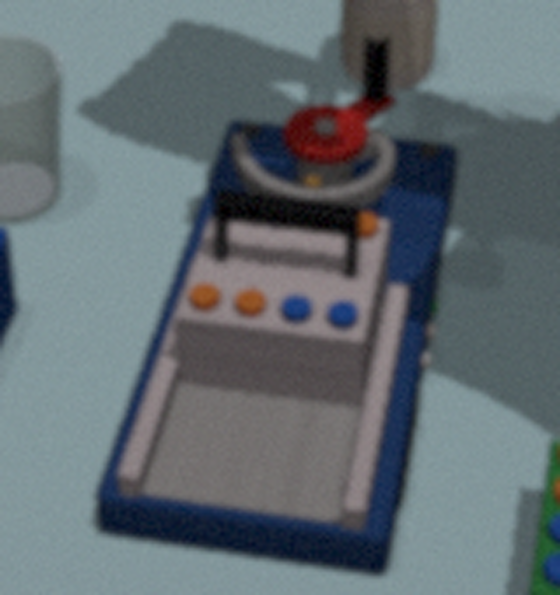

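Knob stayed at (0.530,-0.141). The wrist view shows the pin (238,171) inside the hook and the block up against the copper pad (205,170). Gripper clear, bystanders untouched. Handing in.

```bash
python3 -c "
from plant import arm
print(arm.sign_off(),arm.observe()['t'])"
```

```text
the job is handed in; nothing more can be done
the job is handed in; nothing more can be done
```

I slid the block about 39 mm along its rails, until the pin stood about 34.6 mm from the cam's axis, inside the mouth. I then cranked the cam clockwise from about 0.2 to 2.25 rad, let go and lifted clear at about 15.6 s. The job is handed in.

- **Tightness:** the crank went firm near 1.85 rad. At the stop the turning force was about 11.8 N against about 2 N while drawing, so roughly 9.7 N more, towards the top of the 8 to 10 N window. A reading 0.15 s later gave about 7.5 N more, above the 6 to 7 N standing figure. The cam was still creeping slightly at that moment, so the two do not compare cleanly. I did not probe the tightness again afterwards.
- **Last pictures:** the hook holds the pin, the block sits against the copper pad, and the knob stayed where I left it. The bottle is standing, and neither the tip box nor the beaker was approached.
- **Disagreement:** the three cameras differed by up to 9 mm in absolute position early on. I therefore used the bar-to-cam distance, on which they agreed within 2 mm, and the gripper's own position.

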